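Roll the stone core into the V-block and set it against the end stop

TASK

Roll the loose stone core along the bench with your fingertips, up the ramp and into the groove of the V-block, so that it lies fully down in the groove. Then push it lengthwise along the groove until its end face touches the end stop, and leave it lying there. The core is fragile: push it gently, never pinch it or pick it up, and leave the things round about where they are.

Things in the scene. Friction and masses are not known exactly. Their poses are not given: they have to be found in the camera images.
- core: Grey, smooth polished stone cylinder, 40 mm diameter, 120 mm long, 0.2 to 0.4 kg, lying loose on the robot's side of the V-block. Origin at its very centre; its y axis runs along the cylinder, x and z turn as it rolls. At the start its axis is within 12 degrees of the groove's, its centre 140 to 170 mm before the V-block's origin (-x) and 0 to 20 mm to its -y side. Rolls easily, soon stops.
- v_block: Aluminium V-block fixed to the bench; place and yaw vary. Origin on the bench under the groove's bottom line, half-way along; y along the groove, +x away from the robot, z up. A ramp rises evenly from the bench at x = -85.5 mm to the crest. Groove and ramp run from y = -85 to +85 mm, open at the -y end. A low foot reaches to x = +56 mm behind.
- groove_crest (a point): Middle of the crest between ramp and groove, 19 mm above the bench, at V-block x = -22.5, y = 0 mm. From here the near groove face falls at 30 degrees to the groove bottom (x = 0, 6 mm high); the far face rises at 60 degrees to x = 20 mm, 40.6 mm high. Once the core's axis is past the crest it rolls down into the groove by itself; pushed on, it would climb the far face.
- end_stop (a point): Middle of the end stop's inner face, 33.3 mm above the bench, at V-block x = -7.3, y = +85 mm. The stop is an upright fixed plate across the +y end of the groove, x = -28 to +32 mm, 50 mm high, 8 mm thick. The finished core's end face touches this point: its centre is then at V-block x = -7.3, y = +25 mm, 33.3 mm above the bench. Axes as the V-block's.
- marker: Bystander: black and grey felt marker, 124 x 13 x 15 mm, lying to the right of the rolling path. Origin under its centre.
- vial: Bystander: small capped glass vial, 23 mm in diameter, 51 mm tall, standing to the left of the ramp. Origin at the centre of its underside.
- sample_jar: Bystander: open white plastic sample jar, 48 mm in diameter, 54 mm tall, standing behind the V-block. Origin at the centre of its underside.
- sherd: Bystander: brown pottery sherd, 32 x 30 x 14 mm, lying to the left of the rolling path. Origin under its centre.
There are look-alikes about, which are no part of the job. Several things have the shape of the v_block; the one meant has the colours described above.

How it is judged (in metres and radians):
On the way:
1. the core lies fully down in the groove, not yet against the end stop (x of core in the frame of v_block between -0.0113 and -0.0033 m and z of core in the frame of v_block below 0.0365 m and y of core in the frame of v_block below 0.021 m), for 0.2 s.
At the end, for the whole second after the job is handed in: The core lies at rest fully down in the V groove (centre within 3 mm of its seat across the groove and in height, axis within 3 degrees of the groove), its end face at the end stop (gap under 2.5 mm) (x of core in the frame of v_block between -0.0103 and -0.0043 m and z of core in the frame of v_block between 0.0305 and 0.036 m and y of core in the frame of v_block between 0.0225 and 0.0275 m and angle between the y axis of core and the y axis of v_block, either way round below 0.05 rad and linear speed of core below 0.01 m/s); the robot touches nothing.
It fails at once if the core is picked up (its centre more than 10 mm over its lying height on the bench before the ramp, or higher than it passes over the crest) (height (world z) of core above 0.049 m or (height (world z) of core above 0.03 m and x of core in the frame of v_block below -0.12 m)).
It fails at once if the fingers press or squeeze the core with more than 30 N (contact force between the fingers and core above 30 N).
It fails at once if a bystander is moved by more than 15 mm (distance of any of marker, vial, sample_jar, sherd from where it was at the start of the episode above 0.015 m).
It also fails if it takes over 54 s, if anything falls off the work surface, if the arm or the gripper's body presses on something with over 40 N, if the wrist force passes 120 N, or if a joint passes its speed limit or range.

ROBOT

A 7-joint arm with a two-finger parallel gripper is mounted at the origin on a cart in front of the work surface, level with it; the furniture and walls round the work are solid. World frame = base frame: x ahead of the robot, y to its left, z up, the work surface at z = 0. Lengths are in mm, angles in rad, forces in N, time in s.
With the tool pointing down it reaches from about 400 to 875 mm from the base axis. Payload 4.4 kg.
Tool frame: the origin (TCP) lies on the centre line of the jaws, within the pads' length; the fingertips stand ctrl.nose_length ahead of it and the grasp point (between the pads) lies 6 mm ahead of it (ctrl.nose_length is the distance from the TCP to the fingertips, in mm); z points along the fingers, y is the direction in which the jaws open and shut (so a half turn about z gives the same grasp; the last joint's range is limited). The gripper opens to 85 mm and grips with 20 to 120 N. Pads are 22 mm wide; open, the fingers measure 114 mm over their backs; the gripper's body (76 mm by 85 mm) begins 54 mm behind the grasp point. The pads swing forward as they close: fully open they stand 13 mm farther back than shut.
Start: joints at [-1.282, 0.628, 0.038, 1.517, -0.027, 0.996, -0.02], TCP at [225.789, 609.539, 228.613] pointing down, gripper open.
Joint ranges: [-3.06, 3.06], [-0.37, 2.12], [-1.25, 1.32], [0.18, 2.47], [-1.1, 4.24], [0.23, 1.98], [-2.94, 2.94]. Speed limits (rad/s): [2.57, 2.57, 3.14, 3.14, 3.14, 3.14, 3.14].

INTERFACE

Orientations are given as [roll, pitch, yaw] about the fixed x, y, z axes, in that order (R = Rz(yaw) Ry(pitch) Rx(roll)).
In Python, from cell import ctrl, vision gives the robot as it stands. The module is installed in compiled form; this text tells all that it offers.
- The arm moves only by the shell command python3 -m inch 'ROWS'. ROWS is a JSON object of lists of equal length, an entry for each row: "travel": the shift along the tool's x, y, z in cm, a list of three; "twist": the turn about the tool's z in degrees; "fingers": the finger opening in cm, from 0 to 8.54. A call has exactly 10 rows; each row is the pose to reach, as a shift and turn from the pose commanded when the call began, along the tool's axes at that moment; what a row does not reach only later rows make up. A row lasts 1/12 s, in which the tool goes at most 41.7 mm and 7.16 degrees, less where a joint would pass 70% of its speed; a pose out of reach is approached as far as the arm can. A call with a gripper value outside its range is refused whole. The fingers move at their own pace and stop on an object; the grip force is fixed at half the most. Time passes only in rows, so rows that repeat a pose let the fingers close, or fill a call up. It gives the time, the measured TCP pose, the force and the opening at its end, in the units of the state.
- ctrl.read_state(): the state, without advancing time (a new reading comes with each control period).
- vision.get_image(name): name is "side" or "top" or "wrist"; returns a dict with "frame" (420x560x3 uint8, red, green, blue), "fx", "fy", "cx", "cy" (pixels), "k1" (the pictures are not rectified: a ray, as slopes to the right and down, at radius r is drawn at 1 + k1 r^2 times it, then the intrinsics apply), "position" and "orientation" of the camera in the world. Camera axes: x right, y down, z forward; pixel columns grow to the right and rows downward; lengths in mm; the calibration is good to about 2 mm. A picture is of the moment at which its call begins. There is no depth.
- ctrl.finish_job(): hands the job in, once; it reports no verdict.
The state is a dict: "clock": time; "qpos": joint angles; "qd": joint speeds; "tau": joint torques, N m; "eef_pos": TCP position; "tool_rot": TCP orientation; "force": force on the tool from outside, world axes, zero at the start; "torque": the same for the moment, N m; "width": finger opening in mm.
Only numpy, scipy, OpenCV 4.12 (cv2) and the standard library are available. Lean on these libraries where they do the work, as an engineer would, in place of code of your own. Each camera call takes 0.05 s, during which the arm holds its last target.

## Working session

There is one attempt and no reset: what is moved stays moved. The work goes in short steps, Python scripts to look and compute and a shell command to move; the robot and the scene stay as the last step left them, time stands still between calls to the robot, and variables do not carry over. Pictures are saved under pics/ and viewed, and the job is handed in when it is done.

```bash
ls; mkdir -p pics
python3 - <<'E'
from cell import ctrl, vision
import cv2
s=ctrl.read_state(); print(s, ctrl.nose_length)
for n in ["side","top","wrist"]:
    im=vision.get_image(n); print(n,{k:v for k,v in im.items() if k!="frame"})
    cv2.imwrite(f"pics/{n}0.png",im["frame"][:,:,::-1])
E
```

```text
pics
{'clock': 0.0, 'qpos': array([-1.2817961 ,  0.62933964,  0.03845352,  1.51836446, -0.02698945,
        0.99626852, -0.0199928 ]), 'qd': array([-0.0002071 ,  0.00155423, -0.00029019, -0.00012989,  0.00085836,
       -0.00263064,  0.00052307]), 'tau': array([-7.53588620e-05, -5.63398933e+01,  1.22538976e+00, -1.93444633e+01,
        1.07650782e-02,  1.03325781e-02,  7.92553010e-06]), 'eef_pos': array([225.57952437, 608.94337247, 227.69462483]), 'tool_rot': array([-3.13973145e+00,  3.96304513e-05,  2.78679613e+00]), 'force': array([ 0.36308832, -0.56582387,  0.43662597]), 'torque': array([-0.06883979, -0.02788345, -0.00562483]), 'width': 85.4743268625351} 25.0
side {'fx': 426.0746249500921, 'fy': 426.0746249500921, 'cx': 277.85539220856066, 'cy': 211.58485463634855, 'k1': -0.0736609819314219, 'position': array([469.53915518, 772.83989851, 471.76918042]), 'orientation': array([-2.04133648,  0.02295655, -2.9663567 ])}
top {'fx': 396.3040954309087, 'fy': 396.3040954309087, 'cx': 283.99413406642105, 'cy': 204.73733449778894, 'k1': -0.04925464608776606, 'position': array([491.87981246, -26.27838005, 882.24685948]), 'orientation': array([-2.98734005,  0.01505045, -1.58838119])}
wrist {'fx': 376.85431179194734, 'fy': 376.85431179194734, 'cx': 278.2305876457393, 'cy': 206.83319275556656, 'k1': -0.008326202860767714, 'position': array([149.54624454, 636.20918088, 372.18886699]), 'orientation': array([2.82772682e+00, 1.69329562e-03, 1.21544464e+00])}
```

View pics/top0.png

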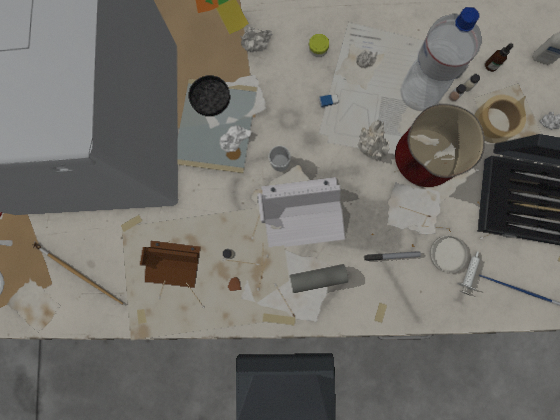

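View pics/side0.png

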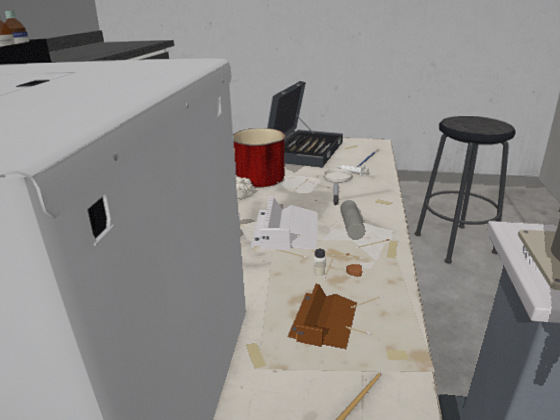

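View pics/wrist0.png

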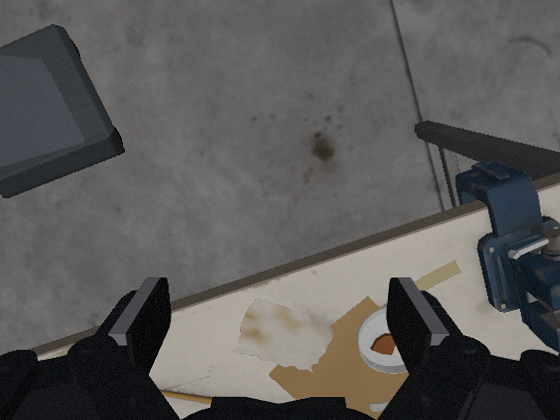

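The candidates in the top view are:
- **Core:** the grey cylinder at (319,278). The marker at (395,257) and pencil at (80,272) could be mistaken for it.
- **V-block:** the aluminium one at (303,212). The brown one at (170,263) is a look-alike.
- **Vial:** (229,253).
- **Sherd:** (235,284).
- **Jar:** (279,157).

I choose the grey core and the aluminium block, and will check both in a crop.

```bash
cat > h.py <<'E'
import numpy as np, cv2
from scipy.spatial.transform import Rotation as R
from cell import ctrl, vision
def K(im): return np.array([[im["fx"],0,im["cx"]],[0,im["fy"],im["cy"]],[0,0,1.]])
D=lambda im: np.array([im["k1"],0,0,0,0.])
def Rm(im): return R.from_euler("xyz",im["orientation"]).as_matrix()
def ray(im,px):
    u=cv2.undistortPoints(np.array(px,float).reshape(-1,1,2),K(im),D(im)).reshape(-1,2)
    return np.c_[u,np.ones(len(u))]@Rm(im).T
def plane(im,px,z):
    d=ray(im,px); p=im["position"]; return p+d*((z-p[2])/d[:,2])[:,None]
def proj(im,P):
    Rw=Rm(im).T; return cv2.projectPoints(np.array(P,float).reshape(-1,1,3),cv2.Rodrigues(Rw)[0],-Rw@im["position"],K(im),D(im))[0].reshape(-1,2)
def tri(a,pa,b,pb):
    A=np.zeros((3,3));B=np.zeros(3)
    for im,p in((a,pa),(b,pb)):
        d=ray(im,[p])[0]; d/=np.linalg.norm(d); M=np.eye(3)-np.outer(d,d); A+=M;B+=M@im["position"]
    return np.linalg.solve(A,B)
def load(n): return cv2.imread(n)
E
python3 - <<'E'
import cv2
a=cv2.imread("pics/top0.png")[140:310,210:440]
cv2.imwrite("pics/top0c.png",cv2.resize(a,None,fx=3.4,fy=3.4,interpolation=cv2.INTER_CUBIC))
a=cv2.imread("pics/side0.png")[165:290,225:400]
cv2.imwrite("pics/side0c.png",cv2.resize(a,None,fx=4.5,fy=4.5,interpolation=cv2.INTER_CUBIC))
E
```

```text
(no output)
```

View pics/top0c.png

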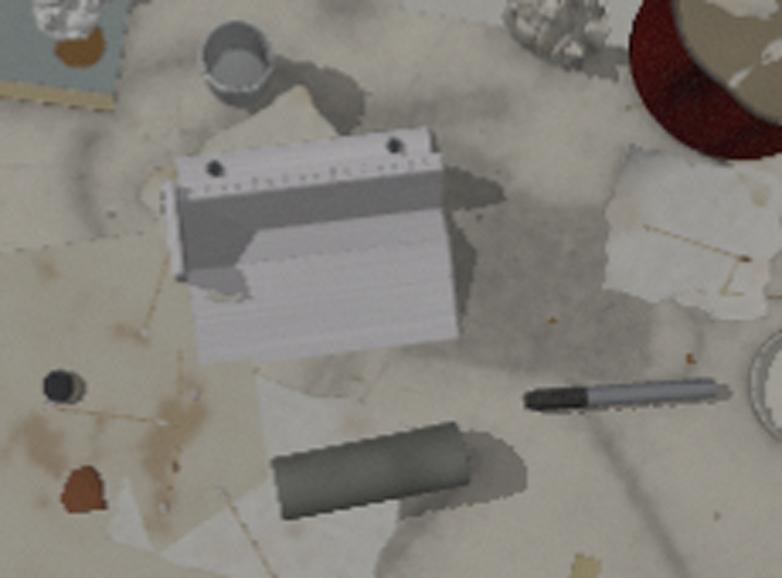

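View pics/side0c.png

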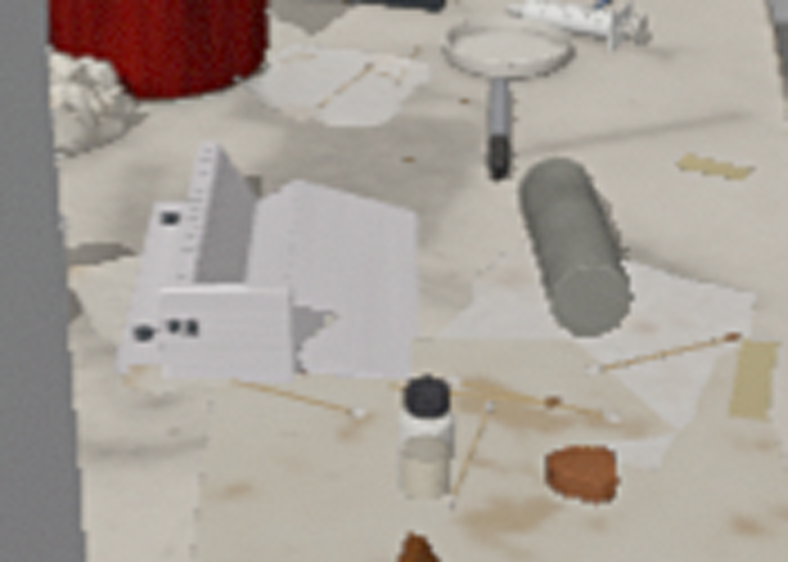

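```bash
cat > m0.py <<'E'
from h import *
top=vision.get_image("top"); f=top["frame"]
c=lambda x,y:(x/3.4+210,y/3.4+140)
P=plane(top,[c(202,363),c(458,337)],0); print("ramp foot L,R",P.round(1), np.linalg.norm(P[0]-P[1]))
B=plane(top,[c(178,157),c(432,128)],3); print("back foot",B.round(1))
T=plane(top,[c(443,193),c(188,200)],40.6); print("far-face top",T.round(1))
d=P[0]-P[1]; yaw=np.arctan2(-d[0],d[1]); print("yaw",yaw)
d=T[1]-T[0];print("yaw far",np.arctan2(-d[0],d[1]))
d=B[0]-B[1];print("yaw back",np.arctan2(-d[0],d[1]))
# core mask
roi=f[255:305,280:355].astype(int); m=((roi.max(2)<118)&(roi.max(2)-roi.min(2)<22)&(roi[:,:,1]>=roi[:,:,0])).astype(np.uint8)
m=cv2.morphologyEx(m,cv2.MORPH_OPEN,np.ones((3,3)))
cs,_=cv2.findContours(m,cv2.RETR_EXTERNAL,cv2.CHAIN_APPROX_NONE); k=max(cs,key=cv2.contourArea)
print(cv2.minAreaRect(k)); o=f[255:305,280:355,::-1].copy(); cv2.drawContours(o,[k],-1,(0,0,255),1)
cv2.imwrite("pics/core.png",cv2.resize(o,None,fx=8,fy=8,interpolation=cv2.INTER_NEAREST))
for n,x,y,z in (("marker L",527,400,7),("marker R",730,392,7),("vial",62,387,51),("jar",237,50,54),("sherd",84,490,7)): print(n,plane(top,[c(x,y)],z).round(0))
# core ends from crop
e=plane(top,[c(280,492),c(462,453)],20); print("core ends",e.round(1)); d=e[0]-e[1]; print("core yaw",np.arctan2(-d[0],d[1]),np.linalg.norm(d))
E
python3 m0.py
```

```text
ramp foot L,R [[ 535.6   18.6    0. ]
 [ 549.3 -148.9    0. ]] 168.0804984173585
back foot [[ 672.3   32.8    3. ]
 [ 688.6 -136.9    3. ]]
far-face top [[ 637.9 -137.5   40.6]
 [ 636.7   24.2   40.6]]
yaw 0.08197059748506362
yaw far 0.007744755733505406
yaw back 0.09550639002308331
((38.749996185302734, 23.25), (17.65045166015625, 55.893096923828125), 78.69007110595703)
marker L [[ 507. -191.    7.]]
marker R [[ 510. -322.    7.]]
vial [[520. 102.  51.]]
jar [[730.  -9.  54.]]
sherd [[455.  95.   7.]]
core ends [[ 452.8  -30.5   20. ]
 [ 474.8 -145.8   20. ]]
core yaw 0.18926701933965764 117.39678831403789
```

View pics/core.png

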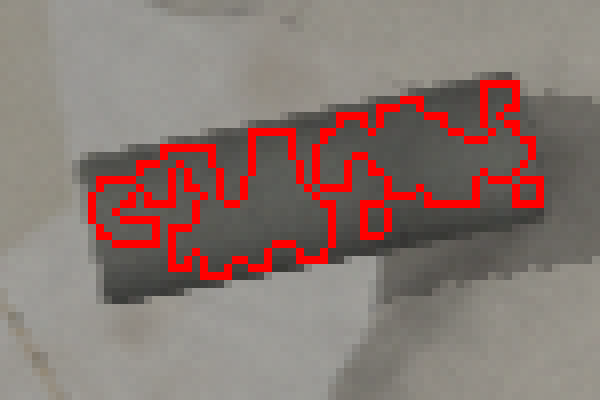

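```bash
cat >> h.py <<'E'
VO=np.array([626.5,-57.3,0]); VY=.088
def v2w(p,o=None,yaw=None):
    o=VO if o is None else o; yaw=VY if yaw is None else yaw
    return np.asarray(p,float)@R.from_euler("z",yaw).as_matrix().T+o
def w2v(p): return (np.asarray(p,float)-VO)@R.from_euler("z",VY).as_matrix()
def shift(target,yaw=None):
    s=ctrl.read_state(); M=R.from_euler("xyz",s["tool_rot"]).as_matrix()
    t=M.T@(np.asarray(target)-s["eef_pos"])/10
    tw=None if yaw is None else -np.degrees((yaw-s["tool_rot"][2]+np.pi)%(2*np.pi)-np.pi)
    return t.round(2),tw
def overlay(name,out,roi,sc):
    im=vision.get_image(name); f=im["frame"][:,:,::-1].copy(); x0,y0,x1,y1=roi
    f=cv2.resize(f[y0:y1,x0:x1],None,fx=sc,fy=sc,interpolation=cv2.INTER_CUBIC)
    Q=[(-85.5,-85,0),(-85.5,85,0),(-22.5,-85,19),(-22.5,85,19),(0,-85,6),(20,-85,40.6),(20,85,40.6),(-28,85,50),(32,85,50),(56,-85,0),(-28,93,50),(32,93,50)]
    for p in (proj(im,v2w(Q))-(x0,y0))*sc+sc/2: cv2.drawMarker(f,tuple(int(round(a)) for a in p),(0,0,255),cv2.MARKER_CROSS,12,1)
    cv2.imwrite(out,f)
E
python3 - <<'E'
from h import *
overlay("top","pics/ot.png",(240,160,360,310),4)
overlay("side","pics/os.png",(240,180,380,260),5)
E
```

```text
(no output)
```

View pics/ot.png

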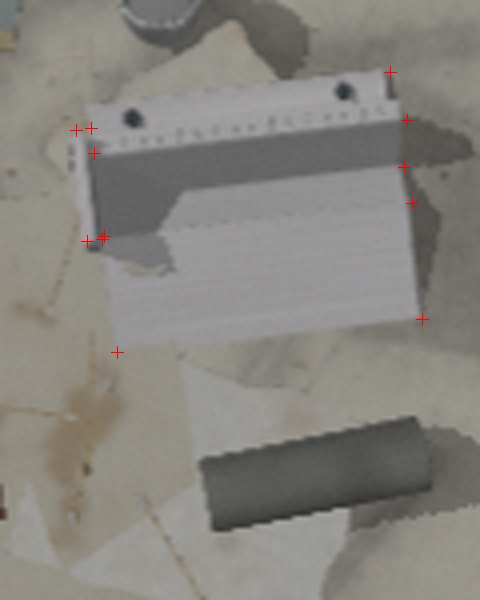

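View pics/os.png

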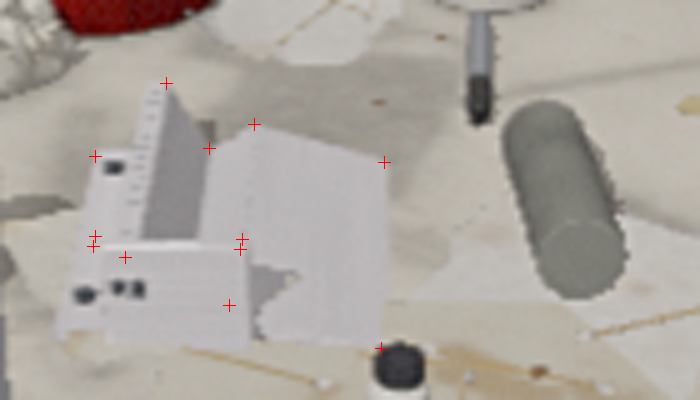

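Both overlays agree with the block at about (625,-57), yaw 0.088, to within a few mm. The aluminium block and the grey core are confirmed. Next is the approach.

```bash
sed -i 's/626.5,-57.3/625.5,-57.3/' h.py; python3 -c "
from h import *
print(shift([400,330,210],.088))"
```

```text
(array([-26.05, -20.14,   1.84]), np.float64(154.63187959221455))
```

```bash
python3 -m inch '{"travel":[[-2.6,-2,0.2],[-5.2,-4,0.4],[-7.8,-6,0.6],[-10.4,-8,0.8],[-13,-10,1],[-15.6,-12,1.2],[-18.2,-14,1.4],[-20.8,-16,1.6],[-23.4,-18,1.8],[-26,-20,1.8]],"twist":[6,12,18,24,30,36,42,48,54,60],"fingers":[7,6,6,6,6,6,6,6,6,6]}'; python3 -c "
from h import *
print(ctrl.read_state()['qpos'],ctrl.nose_length)
print(shift([418,60,180],.088))"
```

```text
clock: 1.13
eef_pos: [400.5, 330.2, 210.5]
tool_rot: [-3.141, -0.0, 1.735]
force: [0.6, -0.6, -0.3]
width: 59.8
[-0.97120179  0.48419663  0.33101676  1.90703306 -0.2159888   0.78491829
 -0.35802147] 25.0
(array([-26.95,  -2.68,   3.05]), np.float64(94.34845601258516))
```

```bash
python3 -m inch '{"travel":[[-2.7,-0.3,0.3],[-5.4,-0.6,0.6],[-8.1,-0.9,0.9],[-10.8,-1.2,1.2],[-13.5,-1.4,1.5],[-16.2,-1.6,1.8],[-18.9,-1.9,2.1],[-21.6,-2.2,2.4],[-24.3,-2.5,2.7],[-27,-2.7,3]],"twist":[6,12,18,24,30,36,42,48,54,60],"fingers":[6,6,6,6,6,6,6,6,6,6]}'; python3 -c "
from h import *
print(ctrl.read_state()['qpos'],ctrl.nose_length)
t=v2w([-211,-14.6,100]);print(t,shift(t,.088))"
```

```text
clock: 1.97
eef_pos: [418.7, 59.9, 180.7]
tool_rot: [-3.141, -0.001, 0.688]
force: [0.2, -0.3, -0.3]
width: 60.2
[-0.64032573  0.45128555  0.60222435  2.18319008 -0.43726767  0.62408128
 -0.60703874] 25.0
[416.5996073  -90.38754945 100.        ] (array([-9.71, 11.48,  8.06]), np.float64(34.357136379201044))
```

```bash
python3 -m inch '{"travel":[[-1.2,1.4,0.9],[-2.4,2.8,1.8],[-3.6,4.2,2.7],[-4.8,5.6,3.6],[-6,7,4.5],[-7.2,8.5,5.4],[-8.4,10,6.3],[-9.7,11.5,7.2],[-9.7,11.5,8],[-9.7,11.5,8]],"twist":[4.3,8.6,12.9,17.2,21.5,25.8,30.1,34.4,34.4,34.4],"fingers":[6,6,6,6,6,6,6,6,6,6]}'
python3 - <<'E'
from h import *
print(ctrl.read_state()['qpos'],ctrl.nose_length)
for n in("top","side"):
    im=vision.get_image(n)["frame"][:,:,::-1]
    c=im[190:340,230:380] if n=="top" else im[150:290,240:420]
    cv2.imwrite(f"pics/{n}1.png",cv2.resize(c,None,fx=4,fy=4,interpolation=cv2.INTER_CUBIC))
E
```

```text
clock: 2.8
eef_pos: [417.0, -90.1, 99.7]
tool_rot: [-3.141, 0.002, 0.09]
force: [-0.1, 0.1, 0.1]
width: 60.2
[-0.22109167  0.62291021  0.54210169  2.24476612 -0.74773561  0.45827058
 -0.55226187] 25.0
```

View pics/side1.png

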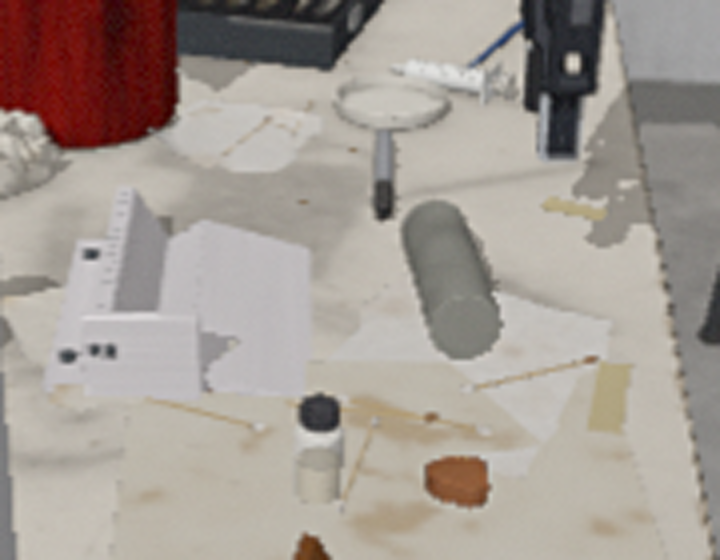

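View pics/top1.png

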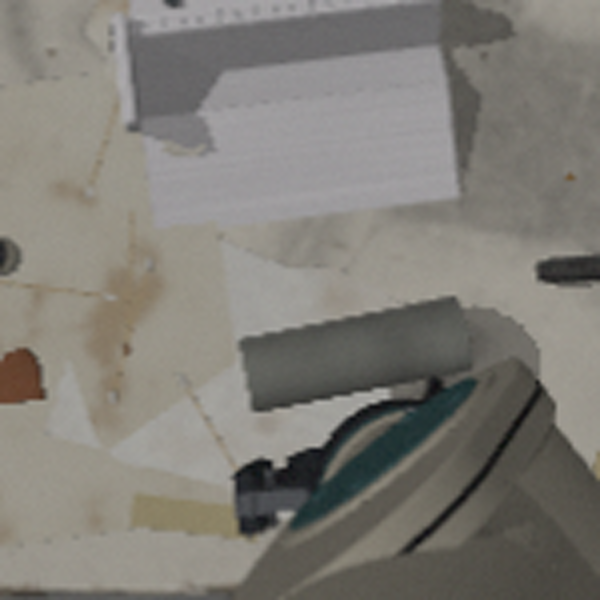

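Run:
```python
from h import *
im=vision.get_image("side")
for px in((375,189.5),(384.5,189.5)):
  d=ray(im,[px])[0];p=im["position"]
  for y in(-45,-60): print(px,y,(p+d*(y-p[1])/d[1]).round(1))
```

```text
(375, 189.5) -45 [420.2 -45.  112.9]
(375, 189.5) -60 [419.3 -60.  106.3]
(384.5, 189.5) -45 [401.1 -45.  114. ]
(384.5, 189.5) -60 [399.9 -60.  107.4]
```

Run:
```python
from h import *
im=vision.get_image("top")
print(plane(im,[(296,315)],80),plane(im,[(296,315)],110))
s=vision.get_image("side"); c=s["frame"][100:220,340:420,::-1]
cv2.imwrite("pics/s2.png",cv2.resize(c,None,fx=5,fy=5,interpolation=cv2.INTER_NEAREST))
st=ctrl.read_state();print(st["eef_pos"]); print(proj(s,[[417,-90,100],[417,-90,75],[417,-50,75],[417,-130,75]]))
```

```text
[[396.51825384 -36.1868956   80.        ]] [[400.08429679 -35.81636693 110.        ]]
[417.92480174 -88.4718886  100.95714104]
[[375.47866142 186.60598591]
 [374.57153454 197.10606011]
 [375.05610134 205.10290133]
 [374.1177593  189.69321209]]
```

View pics/s2.png

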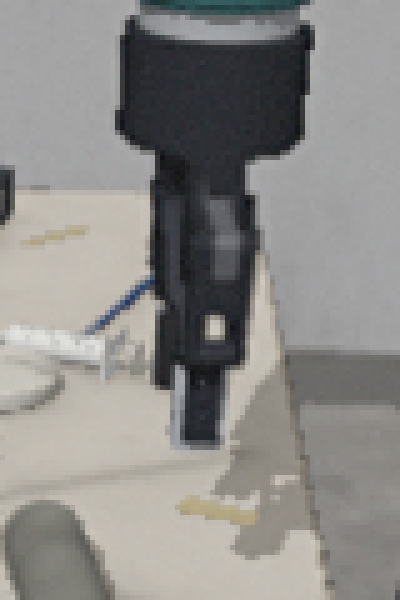

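Run:
```python
from h import *
w=vision.get_image("wrist"); print(w["position"],w["orientation"])
f=w["frame"][:,:,::-1].copy()
st=ctrl.read_state();M=R.from_euler("xyz",st["tool_rot"]).as_matrix();print(st["eef_pos"],st["width"])
for p,c in [((-85.5,-85,0),(0,0,255)),((-85.5,85,0),(0,0,255)),((-22.5,-85,19),(0,0,255))]:
    q=proj(w,v2w(p))[0];print(p,q);cv2.drawMarker(f,tuple(int(a) for a in q),c,0,15,2)
for t in [(-11,30,25),(11,30,25),(-11,-30,25),(11,-30,25),(-11,30,-15),(11,-30,-15)]:
    q=proj(w,st["eef_pos"]+M@np.array(t,float))[0];print(t,q)
    cv2.drawMarker(f,tuple(int(a) for a in q),(0,255,0) if t[2]>0 else (255,255,0),0,15,2)
cv2.imwrite("pics/w1.png",f)
```

```text
[495.13821884 -81.69904693 245.43564717] [ 2.82715978e+00  8.33039331e-04 -1.47715766e+00]
[417.978004   -88.58547188 100.99092801] 59.92324575555914
(-85.5, -85, 0) [402.71551211   1.59823493]
(-85.5, 85, 0) [ 1.11305185e+02 -3.11497692e-02]
(-22.5, -85, 19) [ 428.32502    -150.63580719]
(-11, 30, 25) [337.74121833 270.17580212]
(11, 30, 25) [339.96972516 229.18800858]
(-11, -30, 25) [217.84130545 270.19172478]
(11, -30, 25) [215.54481714 229.21219849]
(-11, 30, -15) [352.69360608 317.16895508]
(11, -30, -15) [198.93044356 267.63771965]
```

View pics/w1.png

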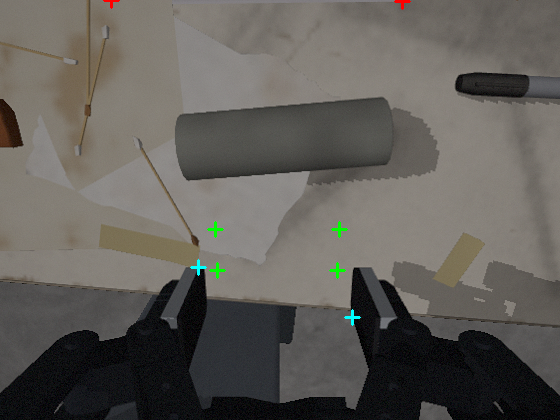

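Run:
```python
from h import *
w=vision.get_image("wrist"); st=ctrl.read_state();M=R.from_euler("xyz",st["tool_rot"]).as_matrix();print(st["eef_pos"],st["width"])
for px in((204,268),(353,268),(180,268),(375,268)):
    p=w["position"]+ray(w,[px])[0]*(376.85*60/149); print(px,p,M.T@(p-st["eef_pos"]))
c=w["frame"][240:400,130:430,::-1]; cv2.imwrite("pics/w1c.png",cv2.resize(c,None,fx=2.6,fy=2.6,interpolation=cv2.INTER_CUBIC))
```

```text
[417.9384947  -88.67007669 100.97771386] 59.967903687851155
(204, 268) [422.29710432 -58.4775129  108.78694931] [  7.17315851 -29.65407193  -7.79450828]
(353, 268) [ 427.90073613 -118.24744574  108.74560453] [ 7.15477684 30.37797285 -7.77142676]
(180, 268) [421.38790896 -48.84110469 108.79547662] [  7.17039909 -39.33327816  -7.80009548]
(375, 268) [ 428.72376392 -127.08166044  108.74118019] [ 7.14687472 39.25044028 -7.76970578]
```

View pics/w1c.png

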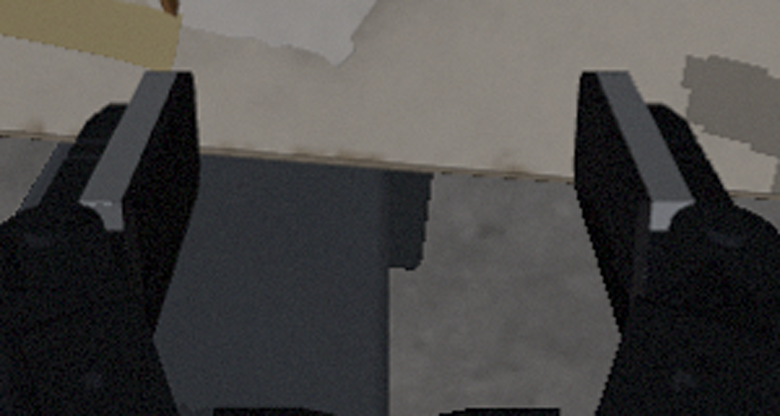

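By both the wrist and side views, the fingertips at 60 mm opening sit about 8 mm behind the reported TCP. That disagrees with the stated nose_length of 25. I'll descend in part and look again before trusting either.

```bash
python3 -m inch '{"travel":[[0,0,0.7],[0,0,1.4],[0,0,2.1],[0,0,2.8],[0,0,3.5],[0,0,4.2],[0,0,4.9],[0,0,5.6],[0,0,6.3],[0,0,6.8]],"twist":[0,0,0,0,0,0,0,0,0,0],"fingers":[6,6,6,6,6,6,6,6,6,6]}'
python3 - <<'E'
from h import *
s=vision.get_image("side"); c=s["frame"][130:260,320:430,::-1]
cv2.imwrite("pics/s3.png",cv2.resize(c,None,fx=5,fy=4.6,interpolation=cv2.INTER_CUBIC))
w=vision.get_image("wrist")["frame"];cv2.imwrite("pics/w3.png",w[:,:,::-1])
print(ctrl.read_state()["eef_pos"],ctrl.read_state()["force"])
E
```

```text
clock: 3.98
eef_pos: [417.4, -89.5, 31.7]
tool_rot: [-3.141, 0.001, 0.092]
force: [-0.6, -0.3, 0.1]
width: 60.4
[417.06648358 -89.48982535  31.67028273] [-0.30852221 -0.08398558 -0.15653714]
```

View pics/s3.png

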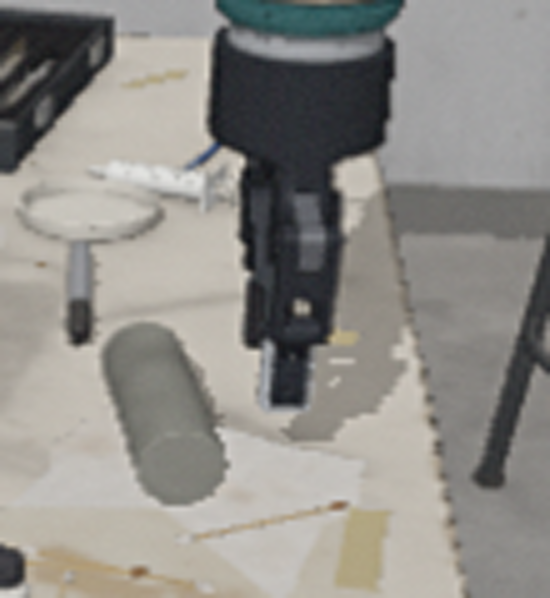

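View pics/w3.png

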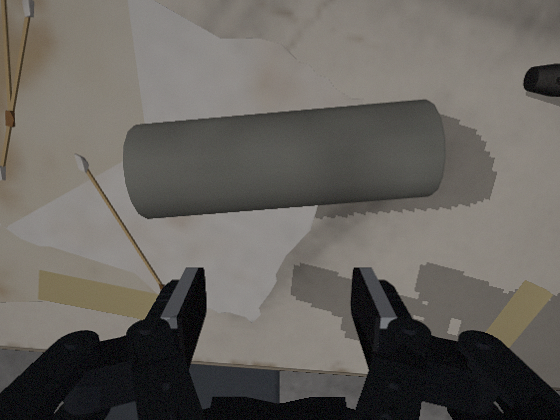

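Run:
```python
from h import *
im=vision.get_image("side")
for px in((372.5,218.5),(381,218.5)):
  d=ray(im,[px])[0];p=im["position"]
  for y in(-45,-55,-60): print(px,y,(p+d*(y-p[1])/d[1]).round(1))
```

```text
(372.5, 218.5) -45 [420.1 -45.   45.6]
(372.5, 218.5) -55 [419.5 -55.   40.3]
(372.5, 218.5) -60 [419.2 -60.   37.7]
(381, 218.5) -45 [402.5 -45.   46.8]
(381, 218.5) -55 [401.7 -55.   41.6]
(381, 218.5) -60 [401.3 -60.   39. ]
```

```bash
python3 -m inch '{"travel":[[0,0,0.4],[0,0,0.8],[0,0,1.2],[0,0,1.6],[0,0,2.0],[0,0,2.3],[0,0,2.6],[0,0,2.9],[0,0,2.9],[0,0,2.9]],"twist":[0,0,0,0,0,0,0,0,0,0],"fingers":[6,6,6,6,6,6,6,6,6,6]}'
python3 - <<'E'
from h import *
s=vision.get_image("side"); c=s["frame"][130:260,300:410,::-1]
cv2.imwrite("pics/s4.png",cv2.resize(c,None,fx=5,fy=4.6,interpolation=cv2.INTER_CUBIC))
w=vision.get_image("wrist")["frame"];cv2.imwrite("pics/w4.png",w[:,:,::-1])
print(ctrl.read_state()["eef_pos"],ctrl.read_state()["force"],w2v(ctrl.read_state()["eef_pos"]))
E
```

```text
clock: 4.97
eef_pos: [420.4, -90.1, 6.5]
tool_rot: [-3.14, 0.005, 0.092]
force: [-0.3, -0.1, 0.3]
width: 60.0
[420.22193188 -90.04701317   6.62237693] [-0.15899527  0.33490258 -0.09073068] [-207.36176348  -14.57913473    6.62237693]
```

View pics/s4.png

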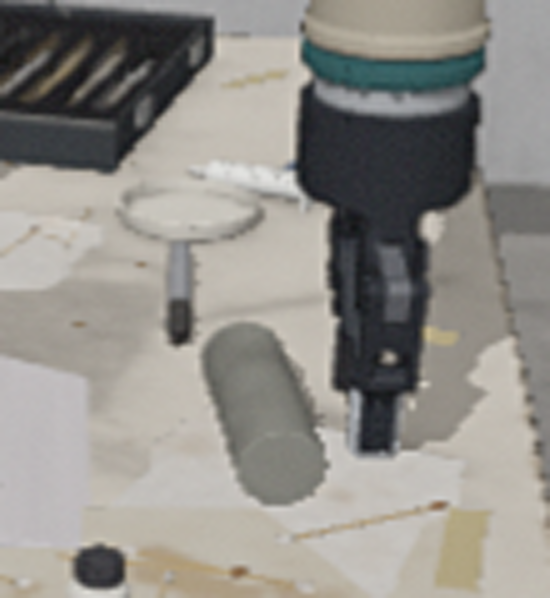

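View pics/w4.png

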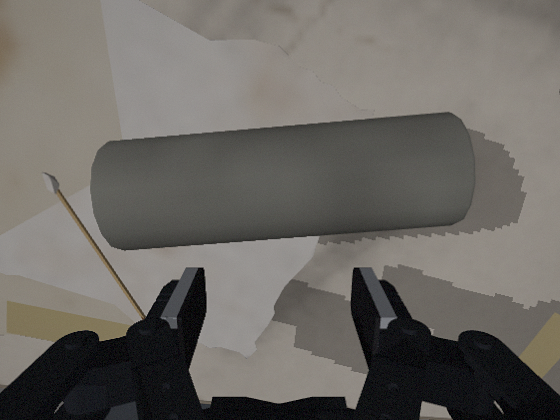

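```bash
python3 -m inch '{"travel":[[0.5,0,0],[0.9,0,0],[1.2,0,0],[1.5,0,0],[1.8,0,0],[2.1,0,0],[2.4,0,0],[2.7,0,0],[3.0,0,0],[3.3,0,0]],"twist":[0,0,0,0,0,0,0,0,0,0],"fingers":[6,6,6,6,6,6,6,6,6,6]}'
python3 - <<'E'
from h import *
s=vision.get_image("side"); c=s["frame"][150:260,240:400,::-1]
cv2.imwrite("pics/s5.png",cv2.resize(c,None,fx=4,fy=4,interpolation=cv2.INTER_CUBIC))
w=vision.get_image("wrist")["frame"];cv2.imwrite("pics/w5.png",w[:,:,::-1])
print(ctrl.read_state()["eef_pos"],ctrl.read_state()["force"],w2v(ctrl.read_state()["eef_pos"]))
E
```

```text
clock: 5.9
eef_pos: [453.3, -87.0, 6.3]
tool_rot: [-3.14, 0.006, 0.092]
force: [-0.0, -0.2, -0.3]
width: 60.2
[453.736724   -86.93944652   6.30435397] [-0.25327653  0.44357258  0.49147875] [-173.70354386  -14.42908943    6.30435397]
```

View pics/s5.png

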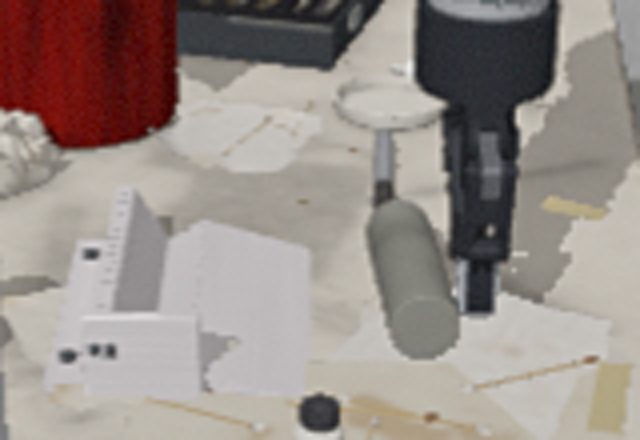

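View pics/w5.png

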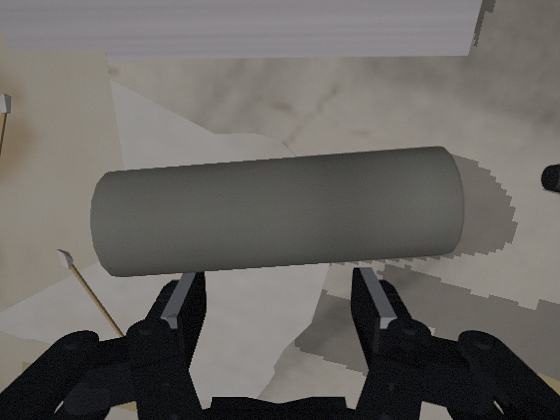

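```bash
python3 -m inch '{"travel":[[0.4,0,0],[0.9,0,0.1],[1.4,0,0.2],[1.9,0,0.3],[2.4,0,0.3],[2.9,0,0.3],[3.4,0,0.3],[3.9,0,0.3],[4.4,0,0.3],[4.8,0,0.3]],"twist":[0,0,0,0,0,0,0,0,0,0],"fingers":[6,6,6,6,6,6,6,6,6,6]}'
cat > look.py <<'E'
import sys
from h import *
n=sys.argv[1]
s=vision.get_image("side"); c=s["frame"][150:260,240:400,::-1]
cv2.imwrite(f"pics/s{n}.png",cv2.resize(c,None,fx=4,fy=4,interpolation=cv2.INTER_CUBIC))
w=vision.get_image("wrist")["frame"];cv2.imwrite(f"pics/w{n}.png",w[:,:,::-1])
st=ctrl.read_state();print(st["eef_pos"].round(1),st["force"].round(1),"v",w2v(st["eef_pos"]).round(1),st["clock"])
E
python3 look.py 6
```

```text
clock: 6.83
eef_pos: [501.6, -82.5, 3.1]
tool_rot: [-3.14, 0.005, 0.092]
force: [0.3, -0.2, -0.0]
width: 59.9
[501.8 -82.5   3.1] [ 0.1 -0.2 -0.7] v [-125.4  -14.2    3.1] 6.9333
```

View pics/s6.png

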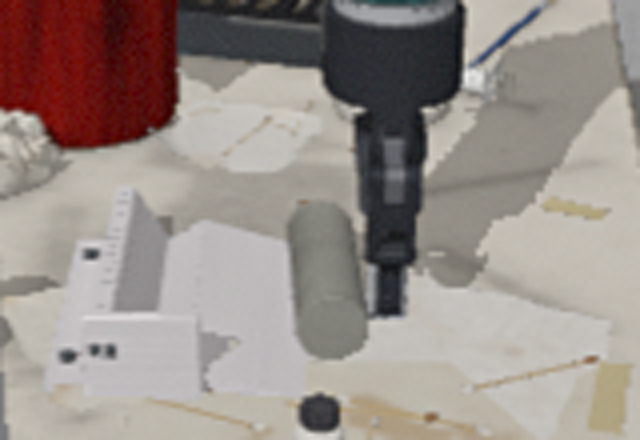

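View pics/w6.png

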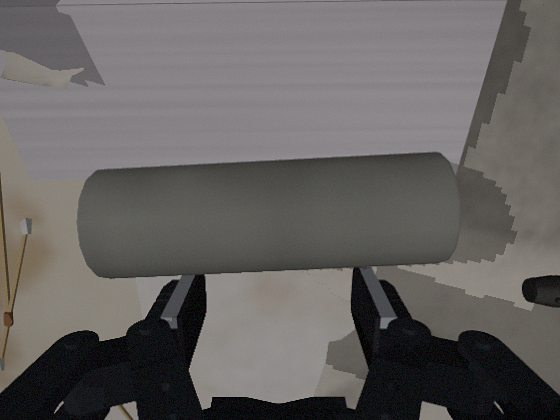

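```bash
python3 -m inch '{"travel":[[0.4,0,0],[0.8,0,0],[1.2,0,-0.1],[1.6,0,-0.2],[2.0,0,-0.3],[2.4,0,-0.4],[2.8,0,-0.5],[3.2,0,-0.6],[3.6,0,-0.7],[3.9,0,-0.8]],"twist":[0,0,0,0,0,0,0,0,0,0],"fingers":[6,6,6,6,6,6,6,6,6,6]}'; python3 look.py 7
```

```text
clock: 7.77
eef_pos: [540.4, -79.0, 11.0]
tool_rot: [-3.14, 0.005, 0.092]
force: [-2.9, -0.9, 2.2]
width: 59.6
[541.  -78.9  11. ] [-0.2 -0.6 -0.1] v [-86.  -14.1  11. ] 7.8667
```

View pics/s7.png

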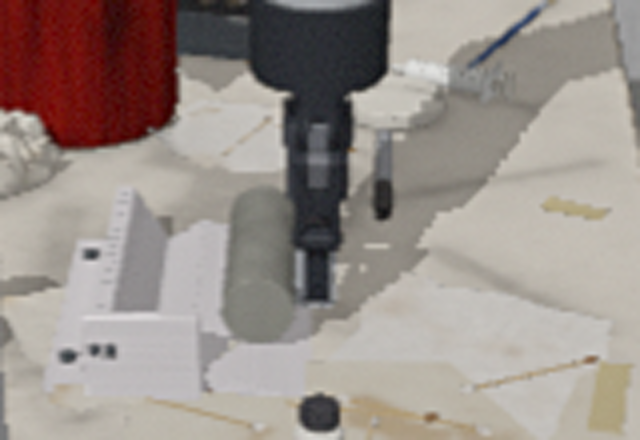

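View pics/w7.png

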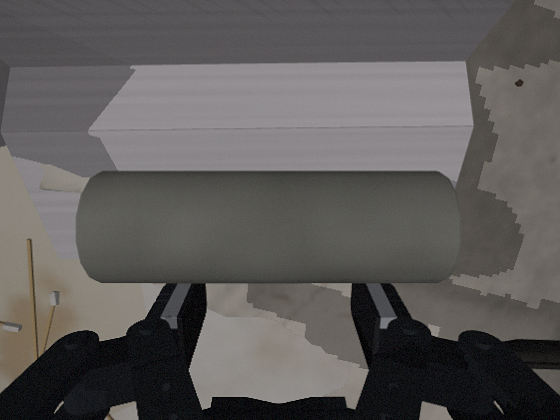

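```bash
python3 -m inch '{"travel":[[0.3,0,-0.1],[0.6,0,-0.2],[0.9,0,-0.3],[1.2,0,-0.35],[1.5,0,-0.45],[1.8,0,-0.55],[2.0,0,-0.6],[2.2,0,-0.65],[2.4,0,-0.7],[2.6,0,-0.75]],"twist":[0,0,0,0,0,0,0,0,0,0],"fingers":[6,6,6,6,6,6,6,6,6,6]}'; python3 look.py 8
```

```text
clock: 8.7
eef_pos: [565.7, -76.6, 18.2]
tool_rot: [-3.14, 0.006, 0.092]
force: [-3.1, -0.2, 1.1]
width: 60.1
[566.4 -76.6  18.3] [-1.1 -0.5 -0. ] v [-60.6 -14.   18.3] 8.8
```

View pics/s8.png

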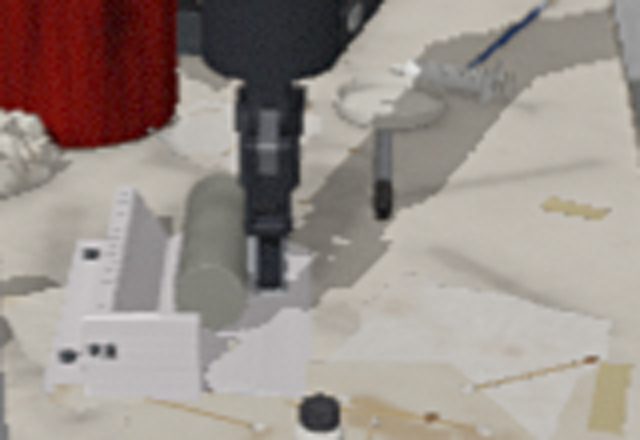

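View pics/w8.png

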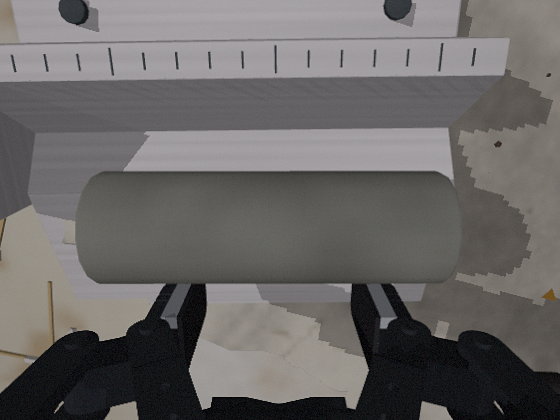

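```bash
python3 -m inch '{"travel":[[0.2,0,-0.1],[0.4,0,-0.1],[0.5,0,-0.2],[0.6,0,-0.2],[0.7,0,-0.2],[0.8,0,-0.2],[0.9,0,-0.2],[1.0,0,-0.2],[1.1,0,-0.2],[1.2,0,-0.2]],"twist":[0,0,0,0,0,0,0,0,0,0],"fingers":[6,6,6,6,6,6,6,6,6,6]}'; python3 look.py 9
```

```text
clock: 9.63
eef_pos: [577.9, -75.5, 20.1]
tool_rot: [-3.14, 0.005, 0.092]
force: [-0.7, 0.3, -0.4]
width: 60.4
[577.9 -75.5  20.1] [-0.   0.3 -0.1] v [-49.  -13.9  20.1] 9.7333
```

View pics/s9.png

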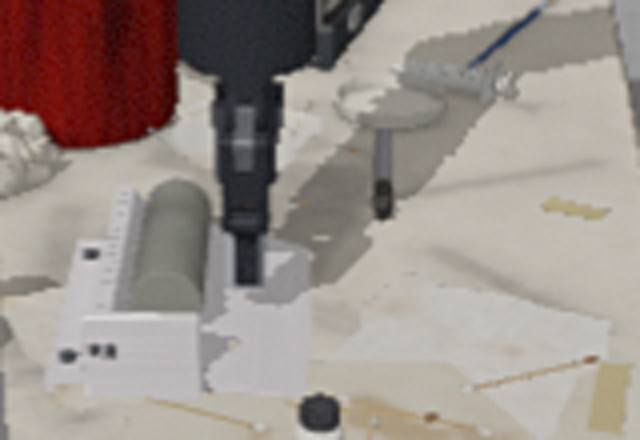

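View pics/w9.png

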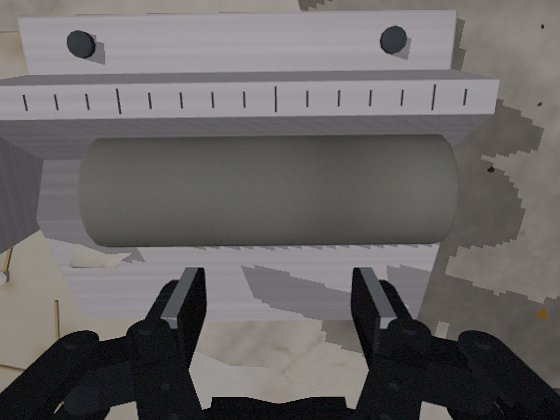

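The core lies in the groove, parallel to it, with the far ridge and its scale visible behind. Next I'll back off, lift, close the fingers and measure.

```bash
python3 -m inch '{"travel":[[-0.7,0,0],[-1.0,0,-0.5],[-1,0,-2],[-1,0,-4],[-1,0,-6],[-1,0,-8],[-1,0,-9],[-1,0,-9],[-1,0,-9],[-1,0,-9]],"twist":[0,0,0,0,0,0,0,0,0,0],"fingers":[6,6,6,3,0,0,0,0,0,0]}'; python3 look.py 10
python3 - <<'E'
from h import *
t=vision.get_image("top")["frame"][170:290,240:380,::-1]; cv2.imwrite("pics/t10.png",cv2.resize(t,None,fx=5,fy=5,interpolation=cv2.INTER_CUBIC))
E
```

```text
clock: 10.57
eef_pos: [567.4, -76.1, 109.2]
tool_rot: [-3.139, 0.007, 0.092]
force: [-0.0, 0.2, -0.4]
width: 0.0
[567.3 -76.2 109. ] [0.3 0.6 0.2] v [-59.6 -13.8 109. ] 10.6667
```

View pics/s10.png

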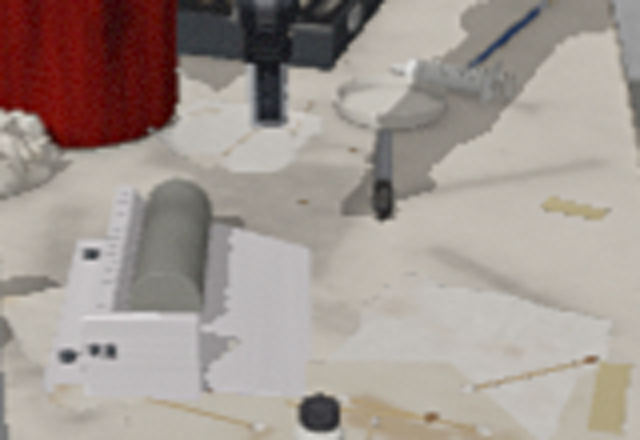

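View pics/w10.png

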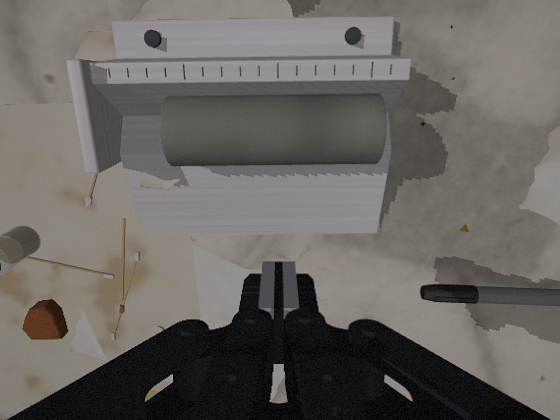

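View pics/t10.png

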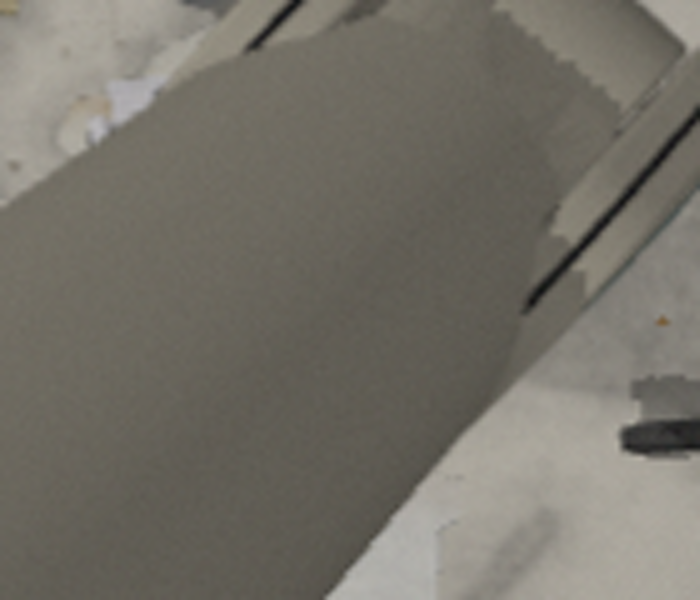

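Run:
```python
from h import *
w=vision.get_image("wrist"); s=vision.get_image("side")
print("core ends v",w2v(plane(w,[(162,130),(386,130)],35)).round(1))
print("core top/bottom edges v",w2v(plane(w,[(275,95),(275,165)],33)).round(1))
print("ridge ends",w2v(plane(w,[(410,60),(94,60)],40.6)).round(1))
print("ramp foot",w2v(plane(w,[(378,233),(147,233)],0)).round(1))
for px in((303,181),(312,181)):
  d=ray(s,[px])[0];p=s["position"]
  for y in(-62,-70): q=p+d*(y-p[1])/d[1];print(px,q.round(1),w2v(q).round(1))
# tip from wrist: pads' y thickness front faces px 260..298
st=ctrl.read_state();M=R.from_euler("xyz",st["tool_rot"]).as_matrix()
for z in(104,108,112): print(z,(M.T@(plane(w,[(261,262),(297,262)],z)-st["eef_pos"]).T).T.round(1))
```

```text
core ends v [[ -7.6  52.6  35. ]
 [ -7.2 -75.4  35. ]]
core top/bottom edges v [[ 11.7 -12.   33. ]
 [-28.2 -12.   33. ]]
ridge ends [[ 29.9 -83.1  40.6]
 [ 29.5  83.4  40.6]]
ramp foot [[-85.1 -86.3   0. ]
 [-85.8  81.2   0. ]]
(303, 181) [571.1 -62.  116.7] [-5.460e+01  1.000e-01  1.167e+02]
(303, 181) [572.1 -70.  113.3] [-54.3  -8.  113.3]
(312, 181) [551.8 -62.  117.7] [-73.8   1.8 117.7]
(312, 181) [552.6 -70.  114.3] [-73.7  -6.2 114.3]
104 [[ 3.2 -7.4  5.4]
 [ 3.2  8.4  5.4]]
108 [[ 5.2 -7.2  1.4]
 [ 5.2  8.2  1.4]]
112 [[ 7.2 -7.  -2.6]
 [ 7.2  7.9 -2.7]]
```

```bash
python3 -c "
from h import *
t=v2w([-3,-96,80]);print(t,shift(t,.088))"
```

```text
[ 630.94870917 -153.19218721   80.        ] (array([5.61, 8.22, 2.89]), np.float64(0.22012078956537448))
```

```bash
python3 -m inch '{"travel":[[0.6,1.1,0.2],[1.3,2.2,0.4],[2.0,3.3,0.6],[2.7,4.4,0.9],[3.4,5.5,1.2],[4.1,6.6,1.6],[4.8,7.7,2],[5.6,8.2,2.4],[5.6,8.2,2.7],[5.6,8.2,2.9]],"twist":[0,0,0,0,0,0,0,0,0,0],"fingers":[0,0,0,0,0,0,0,0,0,0]}'; python3 look.py 11
```

```text
clock: 11.65
eef_pos: [631.1, -153.9, 79.8]
tool_rot: [-3.14, 0.007, 0.091]
force: [-0.1, -0.3, -0.7]
width: -0.2
[ 630.5 -152.7   79.9] [-0.3 -0.6 -0.9] v [ -3.4 -95.5  79.9] 11.75
```

View pics/w11.png

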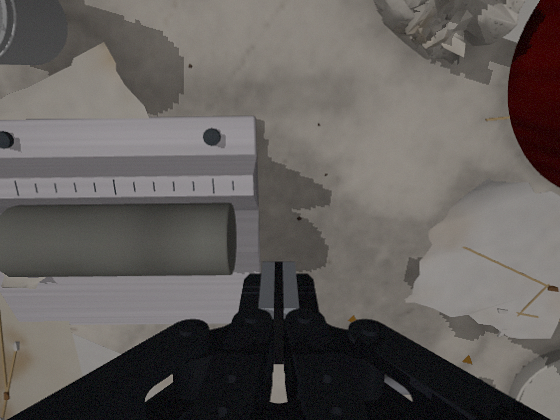

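View pics/s11.png

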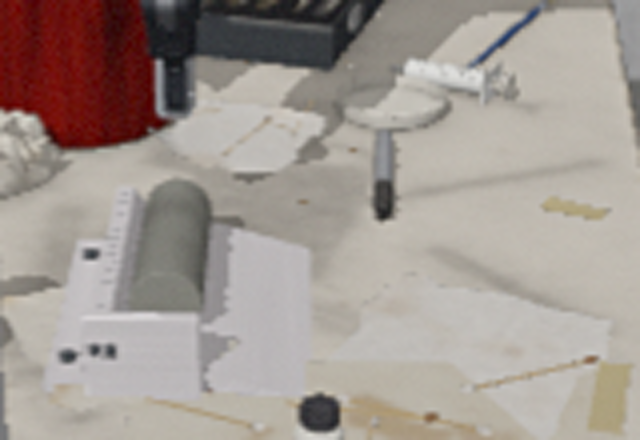

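```bash
python3 -m inch '{"travel":[[0,0,1],[0,0,2],[0,0,3],[0,0,4],[0,0,5],[0,0,5.6],[0,0,6.0],[0,0,6.2],[0,0,6.2],[0,0,6.2]],"twist":[0,0,0,0,0,0,0,0,0,0],"fingers":[0,0,0,0,0,0,0,0,0,0]}'; python3 look.py 12
```

```text
clock: 12.58
eef_pos: [631.2, -153.2, 19.0]
tool_rot: [-3.14, 0.005, 0.092]
force: [-0.4, 0.1, -0.2]
width: 0.0
[ 631.3 -153.2   19.3] [ 0.1 -1.  -0.1] v [ -2.6 -96.   19.3] 12.6833
```

View pics/w12.png

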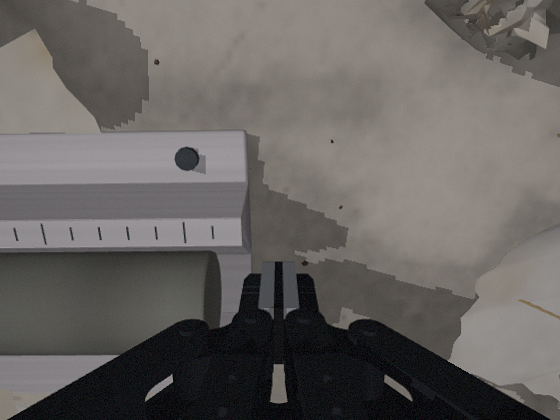

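View pics/s12.png

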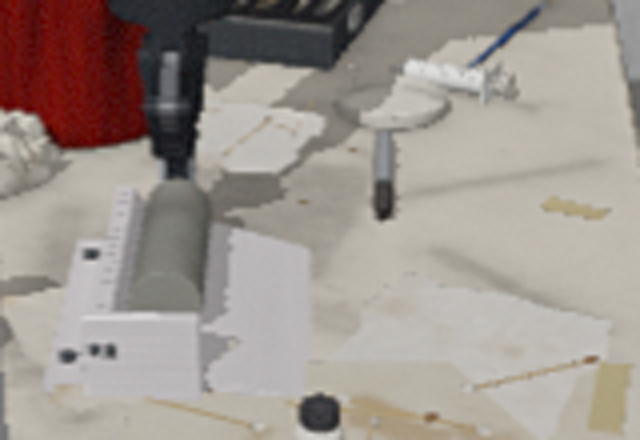

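```bash
python3 -m inch '{"travel":[[0,-0.4,0],[0,-0.8,0],[0,-1.2,0],[0,-1.5,0],[0,-1.8,0],[0,-2.1,0],[0,-2.4,0],[0,-2.7,0],[0,-3.0,0],[0,-3.2,0]],"twist":[0,0,0,0,0,0,0,0,0,0],"fingers":[0,0,0,0,0,0,0,0,0,0]}'; python3 look.py 13
```

```text
clock: 13.52
eef_pos: [628.0, -120.7, 18.8]
tool_rot: [-3.14, 0.006, 0.092]
force: [0.2, -1.8, 0.7]
width: 0.2
[ 628.  -120.1   18.6] [ 0.9 -0.1  0.2] v [ -3.1 -62.8  18.6] 13.6167
```

View pics/w13.png

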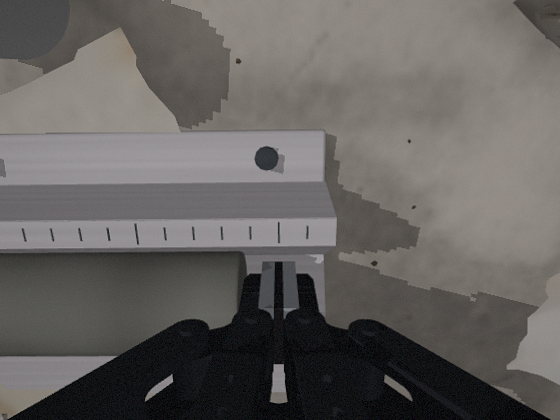

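View pics/s13.png

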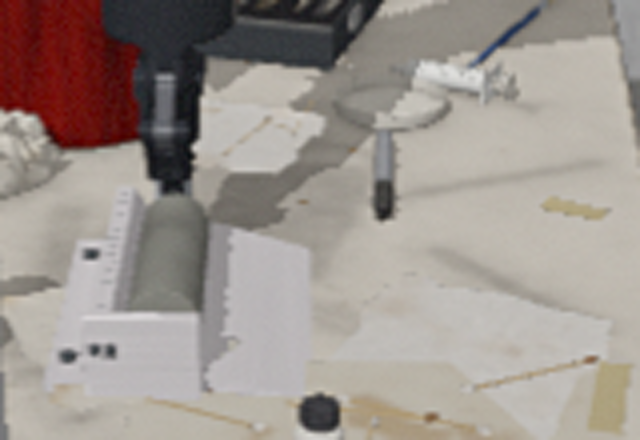

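```bash
python3 -m inch '{"travel":[[0,-0.2,0],[0,-0.3,0],[0,-0.4,0],[0,-0.5,0],[0,-0.6,0],[0,-0.7,0],[0,-0.8,0],[0,-0.9,0],[0,-0.9,0],[0,-0.9,0]],"twist":[0,0,0,0,0,0,0,0,0,0],"fingers":[0,0,0,0,0,0,0,0,0,0]}'; python3 look.py 14
python3 - <<'E'
from h import *
w=vision.get_image("wrist"); c=cv2.imread("pics/w14.png"); 
s=vision.get_image("side")["frame"][190:260,250:310,::-1]; cv2.imwrite("pics/s14c.png",cv2.resize(s,None,fx=8,fy=8,interpolation=cv2.INTER_CUBIC))
E
```

```text
clock: 14.45
eef_pos: [627.1, -111.7, 18.8]
tool_rot: [-3.139, 0.006, 0.092]
force: [-1.1, -0.4, -0.1]
width: -0.1
[ 627.2 -111.8   18.8] [0.1 0.2 0.3] v [ -3.1 -54.4  18.8] 14.55
```

View pics/w14.png

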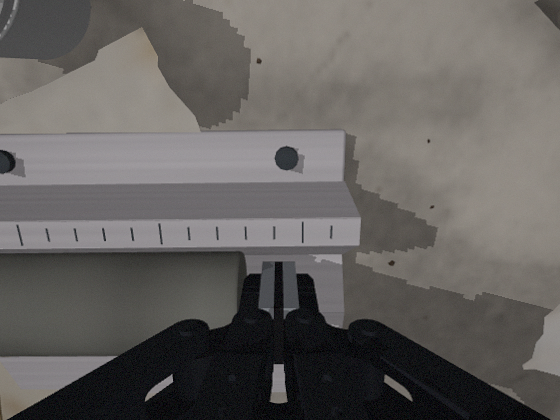

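View pics/s14c.png

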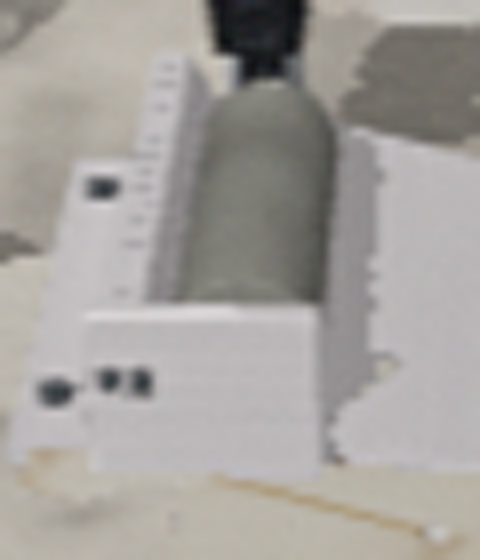

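Run:
```python
from h import *
w=vision.get_image("wrist")
print(w2v(plane(w,[(245,258),(360,230)],41)).round(1), w2v(plane(w,[(244,290)],53)).round(1))
```

```text
[[ 15.6 -43.   41. ]
 [ 26.5 -83.2  41. ]] [[  9.8 -43.5  53. ]]
```

```bash
python3 -m inch '{"travel":[[0,-0.1,0],[0,-0.2,0],[0,-0.3,0],[0,-0.4,0],[0,-0.5,0],[0,-0.55,0],[0,-0.6,0],[0,-0.65,0],[0,-0.7,0],[0,-0.75,0]],"twist":[0,0,0,0,0,0,0,0,0,0],"fingers":[0,0,0,0,0,0,0,0,0,0]}'; python3 look.py 15
```

```text
clock: 15.53
eef_pos: [626.5, -104.7, 18.9]
tool_rot: [-3.14, 0.006, 0.092]
force: [0.1, -2.5, -0.3]
width: 0.4
[ 626.5 -104.6   18.8] [ 0.  -0.9 -0.5] v [ -3.2 -47.2  18.8] 15.6333
```

```bash
python3 -m inch '{"travel":[[0,0,0],[0,-0.05,0],[0,-0.05,0],[0,-0.1,0],[0,-0.1,0],[0,-0.1,0],[0,-0.15,0],[0,-0.15,0],[0,-0.15,0],[0,-0.15,0]],"twist":[0,0,0,0,0,0,0,0,0,0],"fingers":[0,0,0,0,0,0,0,0,0,0]}'; python3 look.py 16
python3 - <<'E'
from h import *
s=vision.get_image("side")["frame"][190:260,250:310,::-1]; cv2.imwrite("pics/s16c.png",cv2.resize(s,None,fx=8,fy=8,interpolation=cv2.INTER_CUBIC))
E
```

```text
clock: 16.47
eef_pos: [626.5, -104.5, 19.0]
tool_rot: [3.141, 0.005, 0.091]
force: [0.3, -5.2, -1.1]
width: 0.2
[ 626.5 -104.5   18.9] [ 0.5 -4.8 -0.1] v [ -3.2 -47.1  18.9] 16.5667
```

View pics/w16.png

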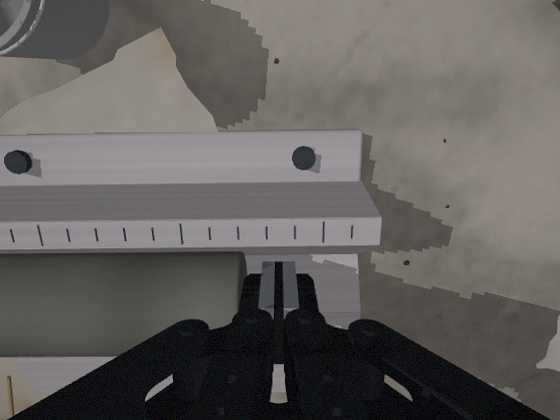

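View pics/s16c.png

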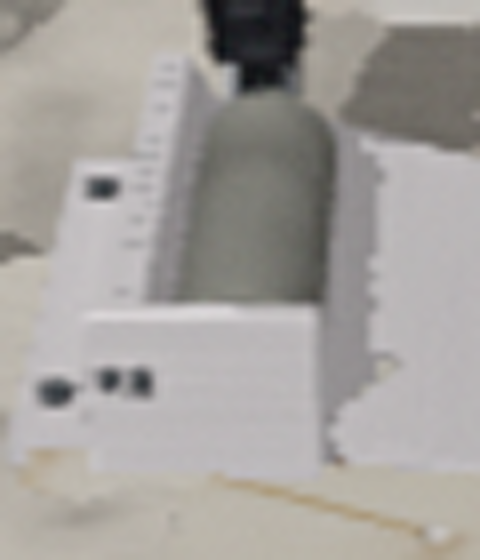

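```bash
python3 -m inch '{"travel":[[0,-0.05,0],[0,-0.05,0],[0,-0.1,0],[0,-0.1,0],[0,-0.1,0],[0,-0.15,0],[0,-0.15,0],[0,-0.15,0],[0,-0.15,0],[0,-0.15,0]],"twist":[0,0,0,0,0,0,0,0,0,0],"fingers":[0,0,0,0,0,0,0,0,0,0]}'
python3 - <<'E'
from h import *
w=vision.get_image("wrist");st=ctrl.read_state()
print(w2v(st["eef_pos"]),st["force"])
print(w2v(plane(w,[(245,258),(381,230)],41)).round(1))
E
```

```text
clock: 17.45
eef_pos: [626.5, -104.5, 19.2]
tool_rot: [3.139, 0.005, 0.09]
force: [1.0, -6.6, -0.6]
width: -0.0
[ -3.15145251 -47.09464297  19.19398204] [ 1.26917308 -7.08185001 -0.58842378]
[[ 15.3 -35.5  41. ]
 [ 26.2 -83.2  41. ]]
```

Force rises to 7 N with no further motion, so the core is against the stop. Next I'll back off along the groove, lift and check.

```bash
python3 -m inch '{"travel":[[0,0.2,0],[0,0.6,0],[0,1.2,0],[0,2,0],[0,2.8,0],[0,3.2,-1],[0,3.2,-3],[0,3.2,-6],[0,3.2,-9],[0,3.2,-9]],"twist":[0,0,0,0,0,0,0,0,0,0],"fingers":[0,0,0,0,0,0,0,0,0,0]}'; python3 -c "
from h import *
t=v2w([-70,-10,140]);print(t,shift(t,.088))"
```

```text
clock: 18.33
eef_pos: [633.1, -136.2, 115.4]
tool_rot: [3.139, -0.003, 0.091]
force: [0.5, -0.5, 1.2]
width: -0.2
[556.64972979 -73.41335755 140.        ] (array([-7.03, -6.95, -2.5 ]), np.float64(0.1811228600845516))
```

```bash
python3 -m inch '{"travel":[[-0.8,-0.8,-1],[-1.6,-1.6,-2],[-2.4,-2.4,-2.5],[-3.2,-3.2,-2.5],[-4,-4,-2.5],[-4.8,-4.8,-2.5],[-5.6,-5.6,-2.5],[-6.4,-6.4,-2.5],[-7,-7,-2.5],[-7,-7,-2.5]],"twist":[0,0,0,0,0,0,0,0,0,0],"fingers":[0,0,0,0,0,0,0,0,0,0]}'; python3 look.py 17
python3 - <<'E'
from h import *
s=vision.get_image("side")["frame"][190:260,250:310,::-1]; cv2.imwrite("pics/s17c.png",cv2.resize(s,None,fx=8,fy=8,interpolation=cv2.INTER_CUBIC))
s=vision.get_image("wrist")["frame"][20:220,60:420,::-1]; cv2.imwrite("pics/w17c.png",cv2.resize(s,None,fx=2.2,fy=2.2,interpolation=cv2.INTER_CUBIC))
E
```

```text
clock: 19.17
eef_pos: [551.4, -68.1, 134.1]
tool_rot: [-3.137, 0.008, 0.093]
force: [-0.9, 0.2, -0.3]
width: 0.3
[553.6 -70.  134.4] [0.  0.2 0.3] v [-72.8  -6.3 134.4] 19.2667
```

View pics/w17c.png

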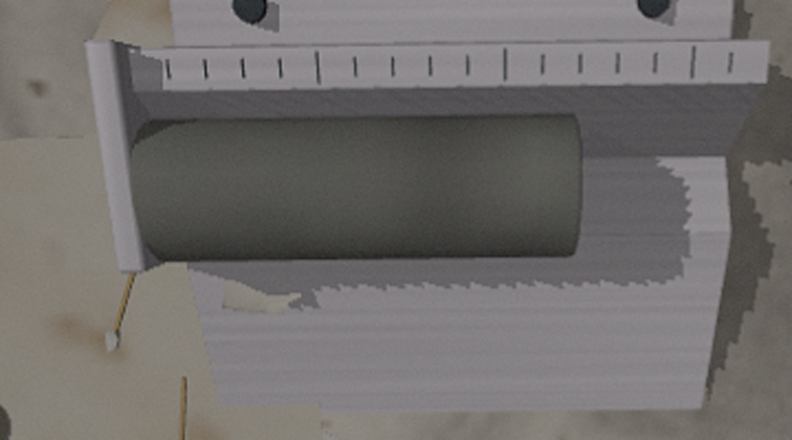

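View pics/s17c.png

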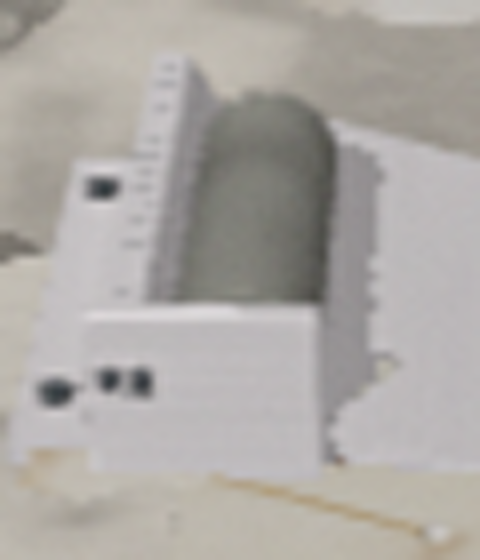

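The wrist view shows the core's left end flush against the stop, at crop (135,190), and parallel to the ridge. The side view shows no gap behind the stop plate. The gripper is clear, so I'm handing in.

Run:
```python
from h import *
w=vision.get_image("wrist"); c=lambda x,y:(x/2.2+60,y/2.2+20)
print(w2v(plane(w,[c(133,190),c(581,185)],36)).round(1))
t=vision.get_image("top"); cc=lambda x,y:(x/3.4+210,y/3.4+140)
cv2.imwrite("pics/t17.png",t["frame"][:,:,::-1])
st=ctrl.read_state();print(st["eef_pos"],abs(st["qd"]).max())
ctrl.finish_job()
```

```text
[[ -8.6  91.3  36. ]
 [ -6.9 -35.7  36. ]]
[554.09695951 -70.99405615 134.32373727] 0.0019148787282511153
the job is handed in; nothing more can be done
```

View pics/t17.png

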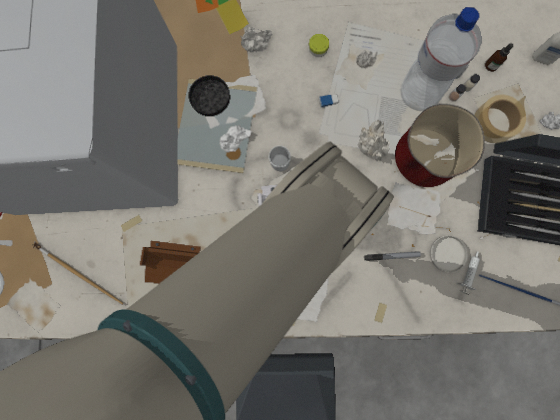

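I rolled the core with the two fingertips up the ramp and over the crest, and it dropped into the groove by itself, seated at about x = -8, y = -11 mm in the V-block frame. I then pushed it with the closed fingers along the groove until the end stop blocked it, backed the gripper off, and handed in at about 19.4 s.

**Last checks that agreed**
- The force rose to 7 N with no further motion at the stop, and forces in the readings stayed at or below that.
- The wrist and side views show the end flush with the stop and the axis parallel to the groove. The near end measured y ≈ -36 mm against -35 ideal.
- In the final top view the jar and marker look unmoved. The vial and sherd are hidden behind the arm there, so they were not rechecked at the end. They were never approached.

**Checks that disagreed**
- The fingertips sat about 8 mm (60 mm open) and 5 mm (shut) behind the reported TCP, not `ctrl.nose_length` = 25 mm ahead. I used the camera values.
- The wrist camera put the core's length at about 127 mm instead of 120 mm, with the stop-side end at y ≈ 91 mm. I put this down to calibration and perspective error. While the fingers were still pressing, a measurement against the block's end left room for a gap of about 2 mm at the stop. I trusted the force reading over it.

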